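# Close the food box and hold a spring clip open around its price card

## Task

Lower the lid of the food box until it is fully closed, so that the price card on the lid stands upright. Then take the wider of the two spring clips off its parking bar by squeezing its handles, and hold it squeezed wide open over the middle of the card's top edge, one jaw on each side of the card and touching it nowhere, so that I can slip in a new ticket. Finish while still holding the clip open there, and leave everything else where it is.

Things in the scene. Friction and masses are not known exactly. Their poses are not given: they have to be found in the camera images.
- box: Fixed open-topped aluminium food box, 200 (x) by 180 (y) by 70 mm high, wall 4 mm. Origin: centre of its underside, on the work surface. The lid is hinged along its upper +x rim; the lid's free edge lies over the -x rim when closed.
- lid (a joint): Angle of the dark steel lid in rad: 0 fully closed (level), growing as it opens; it starts somewhere between 0.6 and 1.05. A stiff hinge keeps it where it is left; about 3 to 5 N down on its free edge lowers it.
- lid_hinge (a point): Middle of the lid's hinge line, on the underside of the lid at the box's upper +x rim, 70 mm above the surface. y runs along the hinge; x and z turn with the lid (the lid reaches 203 mm from here along its -x; plate 6 mm thick, 184 mm wide).
- lid_front (a point): 203 mm from the hinge: middle of the lid's free edge, on the lid's upper (outer) face.
- card_foot (a point): White rigid plastic price card standing square to the lid at the lid's middle (100 mm from the hinge), 3 mm thick (x), 80 mm wide (y), 56 mm high (z) from the lid's upper face; its foot sits in a grey strip 16 mm wide (x), 90 mm long and 8 mm high. Fixed to the lid and turns with it. This point: centre of its foot.
- card_top (a point): Middle of the card's top edge; x is square to the card's faces, y runs along the edge, z points up out of the lid. With the lid closed it is 132 mm above the work surface.
- rack: Fixed parking bar: an upright steel strip 3 mm thick (x) and 240 mm long (y), its top edge 72 mm above the work surface, on a white foot 70 by 260 by 10 mm. Origin: centre of its underside. The two clips ride on the strip, their pins 60 mm to either side of its middle (which clip is where varies).
- wide_clip_pin (a point): Dark steel squeeze clip, 50 mm wide along its pin, parked upright on the bar: jaws down, handles up. This point: middle of its hinge pin (10 mm thick). y runs along the pin, x across the jaws, z up. Jaws reach 32 mm below it, handles 45 mm above; the pin rests on the strip. Grasp the handles from above about 32 mm above the pin, fingers closing along x, with 20 N or more.
- wide_clip: The wide clip, about 65 g (varies by a third), origin on its pin; this half's frame tilts 0.35 rad about the pin when squeezed. At rest the handles flare in a V, each 0.35 rad from upright, 54 mm over their outsides at the top; squeezed to the stop they are parallel plates 9 to 45 mm above the pin, 25 mm over their outer faces.
- wide_clip_jaw (a joint): Opening angle between the wide clip's halves in rad: 0 closed on the 3 mm bar, -0.09 quite shut, 0.7 squeezed fully open (stop), when the jaw tips stand 25 mm apart. The spring needs about 5 N on each handle's top to start and 8 N to open fully.
- wide_clip_tip_a (a point): Inner face of the lower end of one jaw (the -x one), mid width; 32 mm below the pin at rest, 30 mm when open.
- wide_clip_tip_b (a point): The same on the other jaw (+x).
- narrow_clip_pin (a point): Dark steel squeeze clip, 24 mm wide along its pin, parked upright on the bar: jaws down, handles up. This point: middle of its hinge pin (10 mm thick). y runs along the pin, x across the jaws, z up. Otherwise just like the wide clip. Not to be used.
- jar: Bystander: glass jar, 54 mm across, 75 mm high; origin under its centre.
- sauce_bottle: Bystander: sauce bottle, 54 mm across, 130 mm high; origin under its centre.
- bowl: Bystander: white bowl, 120 mm across, 50 mm high; origin under its centre.
- cup: Bystander: steel cup, 72 mm across, 85 mm high; origin under its centre.
- spoon_grip (a point): Bystander: steel spoon lying flat, 220 mm long; the middle of its handle.
- spatula_grip (a point): Bystander: spatula lying flat, 240 mm long; the middle of its handle.
There are look-alikes about, which are no part of the job. Leave any yellow look-alike of the wide_clip alone.

How it is judged (in metres and radians):
On the way, in this order (a step that is already met when the one before it is completed fails the run):
1. the lid is fully closed (value of joint lid below 0.06 rad), for 0.2 s.
2. the wide clip is squeezed open and lifted clear of its bar, with the lid closed (value of joint wide_clip_jaw above 0.45 rad and height (world z) of wide_clip_pin above 0.12 m and value of joint lid below 0.06 rad), for 0.2 s.
At the end, for the whole second after the job is handed in: Held still by the fingers alone: wide clip open over 0.45 rad, jaw tips astride the card, each 2 mm clear of it, 4 to 30 mm below its top edge, within 25 mm of the edge's middle and 0.25 rad of parallel, card touched with under 0.5 N; lid under 0.06 rad (value of joint lid below 0.06 rad and value of joint wide_clip_jaw above 0.45 rad and ((x of wide_clip_tip_a in the frame of card_top below -0.0035 m and x of wide_clip_tip_b in the frame of card_top above 0.0035 m and z of wide_clip_tip_a in the frame of card_top between -0.03 and -0.004 m and y of wide_clip_tip_a in the frame of card_top between -0.025 and 0.025 m and z of wide_clip_tip_b in the frame of card_top between -0.03 and -0.004 m and y of wide_clip_tip_b in the frame of card_top between -0.025 and 0.025 m) or (x of wide_clip_tip_b in the frame of card_top below -0.0035 m and x of wide_clip_tip_a in the frame of card_top above 0.0035 m and z of wide_clip_tip_b in the frame of card_top between -0.03 and -0.004 m and y of wide_clip_tip_b in the frame of card_top between -0.025 and 0.025 m and z of wide_clip_tip_a in the frame of card_top between -0.03 and -0.004 m and y of wide_clip_tip_a in the frame of card_top between -0.025 and 0.025 m)) and angle between the y axis of wide_clip and the y axis of card_foot, either way round below 0.25 rad and contact force between wide_clip and lid_c2 below 0.5 N and contact force between wide_clip and the fingers above 3 N and contact force between wide_clip and rack below 0.1 N and linear speed of wide_clip below 0.03 m/s); the arm keeps its last pose, push and grip.
It fails at once if a bystander or the narrow clip is moved more than 30 mm (distance of any of jar, sauce_bottle, bowl, cup, spoon_grip, spatula_grip, narrow_clip_pin from where it was at the start of the episode above 0.03 m).
It also fails if it takes over 58 s, if anything falls off the work surface, if the arm or the gripper's body presses on something with over 40 N, if the wrist force passes 120 N, or if a joint passes its speed limit or range.

## Robot

A 6-joint arm with a two-finger parallel gripper is mounted at the origin on the work surface. World frame = base frame: x ahead of the robot, y to its left, z up, the work surface at z = 0. Lengths are in mm, angles in rad, forces in N, time in s.
With the tool pointing down it reaches from about 350 to 975 mm from the base axis. Payload 7.1 kg.
Tool frame: the origin (TCP) lies midway between the tips of the shut fingers; the grasp point (between the pads) lies 19 mm behind it; z points along the fingers, y is the line along which they close (so a half turn about z gives the same grasp; the last joint's range is limited). The gripper opens to 88 mm and grips with 3 to 60 N. Pads are 20 mm wide; open, the fingers measure 115 mm over their backs; the gripper's body (75 mm by 178 mm) begins 61 mm behind the grasp point.
Start: joints at [-1.198, 0.423, 1.63, -0, 1.089, -0.019], TCP at [238.674, -577.615, 222.675] pointing down, gripper open.
Joint ranges: [-3, 3], [-0.9, 2.11], [0.09, 2.58], [-1.31, 4.45], [0.11, 2.69], [-2.54, 2.54]. Speed limits (rad/s): [2.39, 2.39, 3.01, 3.14, 3.14, 3.14].

## Interface

Orientations are given as a rotation vector (axis times angle).
In Python, from workcell import ctrl gives the robot as it stands. The module is installed in compiled form; this text tells all that it offers.
- The arm moves only by the tool servo_tool, never from a script. Its argument "increments" is a list of rows, each a list of 7 numbers: the shift along the world's x, y, z in cm, then the turn, a rotation vector about the world's x, y, z in degrees, then the opening, from -1 (shut) to 1 (fully open). A call has 1 to 20 rows; each row is the pose to reach, as a shift and turn from the pose commanded when the call began; what a row does not reach only later rows make up. A row lasts 1/12 s, in which the tool goes at most 41.7 mm and 7.16 degrees, less where a joint would pass 70% of its speed; a pose out of reach is approached as far as the arm can. A call with a gripper value outside its range is refused whole. The fingers move at their own pace and stop on an object; the grip force is fixed at half the most. Time passes only in rows, so rows that repeat a pose let the fingers close. It gives the time, the measured TCP pose, the force, the opening and the grip force at its end, in the units of the state.
- ctrl.get_obs(): the state, without advancing time (a new reading comes with each control period).
- ctrl.get_image(name): name is "scene" or "top"; returns a dict with "image" (400x640x3 uint8, red, green, blue), "fx", "fy", "cx", "cy" (pixels), "k1" (the pictures are not rectified: a ray, as slopes to the right and down, at radius r is drawn at 1 + k1 r^2 times it, then the intrinsics apply), "extrinsics" (4x4, takes a point from camera to world coordinates). Camera axes: x right, y up, looking along -z (the intrinsics and any distortion apply to the point x, -y, -z); pixel columns grow to the right and rows downward; lengths in mm; the calibration is good to about 2 mm. A picture is of the moment at which its call begins. There is no depth.
- ctrl.close_job(): hands the job in; it is judged then, once.
The state is a dict: "t": time; "qpos": joint angles; "qvel": joint speeds; "joint_torque": joint torques, N m; "ee_pos": TCP position; "orientation": TCP orientation; "ft_force": force on the tool from outside, world axes, zero at the start; "moment": the same for the moment, N m; "width": finger opening in mm; "grasp_force": force on a finger pad.
Only numpy, scipy, OpenCV 4.12 (cv2) and the standard library are available. Lean on these libraries where they do the work, as an engineer would, in place of code of your own. Each camera call takes 0.05 s, during which the arm holds its last target. There are 200 camera calls.

## Working session

There is one attempt and no reset: what is moved stays moved. The work goes in short steps, Python scripts to look and compute and a tool call to move; the robot and the scene stay as the last step left them, time stands still between calls to the robot, and variables do not carry over. Pictures are saved under pics/ and viewed, at most 10 in all, crops included, and the job is handed in when it is done.

Besides the shell and the picture viewer there is one more tool, called after "Request:" as name([rows], argument=value, ...), one row to a line, values as JSON. servo_tool: Moves the arm, as the interface text tells. Its arguments: {"type":"object","properties":{"increments":{"type":"array","items":{"type":"array","items":{"type":"number"}}}},"required":["increments"]}

```bash
mkdir -p pics; cat > h.py <<'E'
import numpy as np, cv2
from workcell import ctrl
def cam(n):
    d=ctrl.get_image(n); return d
def ray(d,u,v):
    x=(u-d['cx'])/d['fx']; y=(v-d['cy'])/d['fy']
    X,Y=x,y
    for _ in range(20):
        s=1+d['k1']*(X*X+Y*Y); X,Y=x/s,y/s
    E=np.array(d['extrinsics']); w=E[:3,:3]@np.array([X,-Y,-1.])
    return E[:3,3],w/np.linalg.norm(w)
def onz(d,u,v,z):
    o,w=ray(d,u,v); return o+w*(z-o[2])/w[2]
def tri(d1,p1,d2,p2):
    o1,w1=ray(d1,*p1);o2,w2=ray(d2,*p2)
    s=np.linalg.lstsq(np.c_[w1,-w2],o2-o1,rcond=None)[0]
    a=o1+s[0]*w1;b=o2+s[1]*w2
    return (a+b)/2,np.linalg.norm(a-b)
def proj(d,P):
    E=np.array(d['extrinsics']); c=E[:3,:3].T@(np.array(P,float)-E[:3,3])
    x,y=c[0]/-c[2],-c[1]/-c[2]; s=1+d['k1']*(x*x+y*y)
    return d['cx']+d['fx']*x*s,d['cy']+d['fy']*y*s
E
python3 - <<'E'
from h import *
import pickle
for n in("scene","top"):
    d=cam(n); pickle.dump(d,open(n+'.pkl','wb')); cv2.imwrite(f'pics/{n}0.png',cv2.resize(d['image'][:,:,::-1],(800,500),interpolation=cv2.INTER_CUBIC))
    print(n,d['fx'],d['k1'],np.round(d['extrinsics'],2))
print(ctrl.get_obs())
E
```

```text
scene 366.2764740587249 -0.08124793774147408 [[ 8.00000e-02 -7.70000e-01  6.40000e-01  1.17706e+03]
 [ 1.00000e+00  7.00000e-02 -4.00000e-02 -5.89000e+01]
 [-1.00000e-02  6.40000e-01  7.70000e-01  8.96040e+02]
 [ 0.00000e+00  0.00000e+00  0.00000e+00  1.00000e+00]]
top 470.2123645961209 0.015145327870221522 [[-3.0000e-02  9.9000e-01 -1.2000e-01  3.2734e+02]
 [-1.0000e+00 -2.0000e-02  1.0000e-02 -1.6390e+01]
 [ 0.0000e+00  1.2000e-01  9.9000e-01  1.6548e+03]
 [ 0.0000e+00  0.0000e+00  0.0000e+00  1.0000e+00]]
{'t': 0.1, 'qpos': array([-1.19801709e+00,  4.23759930e-01,  1.63059501e+00,  2.32256036e-05,
        1.08859895e+00, -1.89920296e-02]), 'qvel': array([ 0.00017061, -0.0003329 , -0.00015114, -0.00117668, -0.00151463,
       -0.00044973]), 'joint_torque': array([ 3.67613220e-04, -5.45616567e+01, -2.74324036e+01,  6.45131548e-02,
        1.88093452e-02, -1.41221614e-05]), 'ee_pos': array([ 238.4954285 , -577.17159468,  221.98952841]), 'orientation': array([-3.08019719e+00, -6.11186718e-01,  3.44313805e-04]), 'ft_force': array([-0.77744317,  0.21331289,  0.85445078]), 'moment': array([-0.04055387, -0.00621142, -0.02557239]), 'grasp_force': 0.0, 'width': 87.51822380584937}
```

View pics/scene0.png

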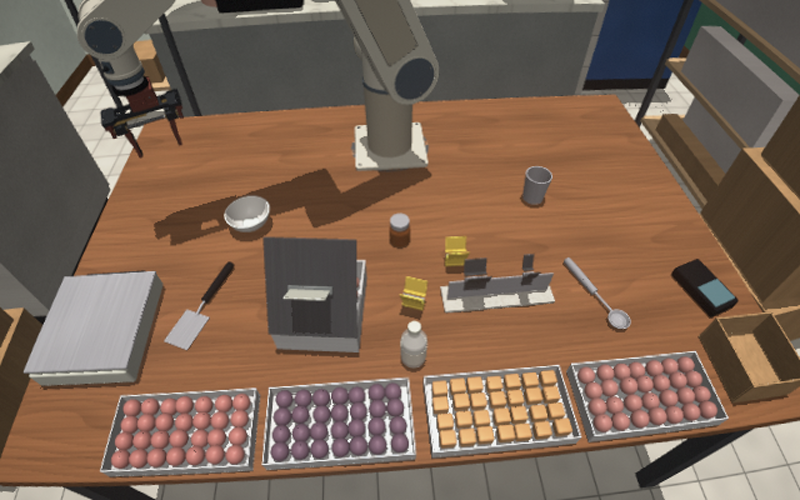

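View pics/top0.png

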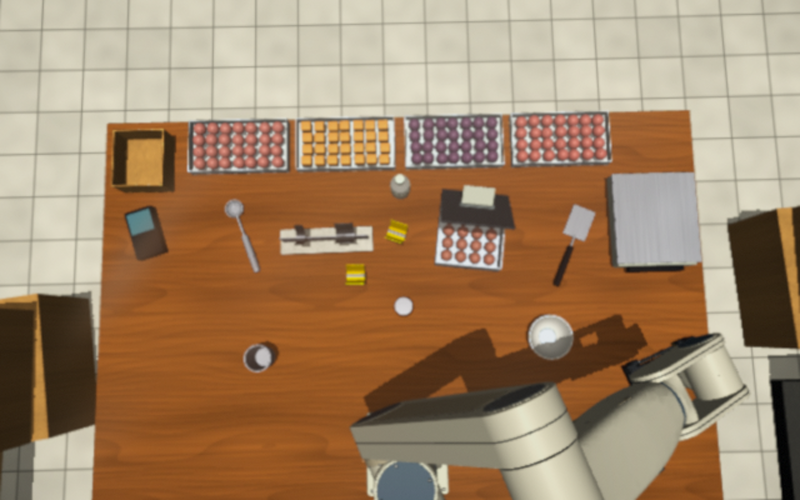

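Scene view: the lid with its card is at (315,290) and the bar at (497,290). Candidates for the wide clip:
- dark clip on the bar at (475,270): wide
- dark clip on the bar at (528,265): narrow
- yellow look-alikes at (456,250) and (414,293), off the bar

I choose the one at (475,270), which is (345,232) in the top view. Next is one close crop to check it.

```bash
python3 - <<'E'
from h import *
import pickle
s=pickle.load(open('scene.pkl','rb'));t=pickle.load(open('top.pkl','rb'))
a=s['image'][180:290,205:285+165];b=t['image'][140:220,215:415]
A=cv2.resize(a[:, :, ::-1],None,fx=800/245,fy=800/245,interpolation=cv2.INTER_CUBIC)[:330]
B=cv2.resize(b[:, :, ::-1],None,fx=3.3,fy=3.3,interpolation=cv2.INTER_CUBIC)
im=np.zeros((600,800,3),np.uint8);im[:A.shape[0]]=A;im[335:335+B.shape[0],:B.shape[1]]=B[:265]
cv2.imwrite('pics/crop1.png',im)
E
```

```text
(no output)
```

View pics/crop1.png

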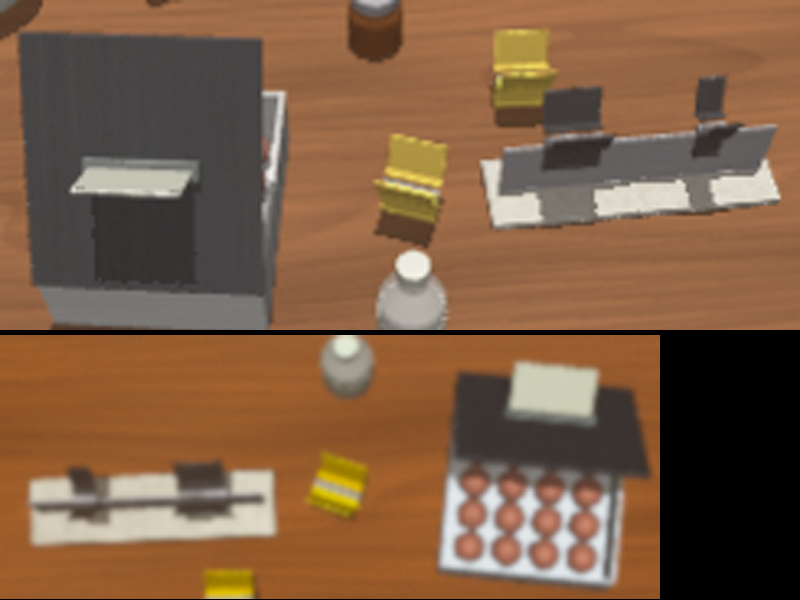

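```bash
python3 - <<'E'
from h import *
import pickle
s=pickle.load(open('scene.pkl','rb'));t=pickle.load(open('top.pkl','rb'))
S=lambda x,y:(205+x/3.265-.35,180+y/3.265-.35)
T=lambda x,y:(215+x/3.3-.35,140+(y-335)/3.3-.35)
np.set_printoptions(precision=1,suppress=True)
def show(n,a,b,z=None):
    print(n,*( [tri(s,S(*a),t,T(*b))] if a and b else []), *([onz(s,*S(*a),z)] if a and z is not None else []), *([onz(t,*T(*b),z)] if b and z is not None else []))
show('bar -y',(503,150),(263,497),72)
show('bar +y',(775,127),(35,505),72)
for n,b in zip('abcd',[(30,480),(273,470),(275,535),(34,545)]): show('foot '+n,None,b,10)
show('foot scene near -y',(494,227),(273,470),10);show('foot near +y',(777,203),(30,480),10)
show('wide pin c (bar at)',None,(200,499),72); show('wide handle top ',(573,90),None,115)
show('wide jaw l',(541,165),None,40);show('wide hand L',(543,92),(178,466),115);show('wide hand R',(601,88),(222,463),115)
show('narrow ',None,(88,502),72)
show('lidfree -y',(20,35),(648,474));show('lidfree+y',(262,40),(448,463))
show('lidhinge -y',(35,287),(632,388),73);show('lidhinge +y',(268,293),(460,374),73)
show('box front(+x) base?-x rim',None,(618,583),70);show('box -x +y',None,(440,570),70)
show('bottle top',(412,262),(346,345),130)
show('cardtop +y',(188,190),(598,370));show('cardtop -y',(72,190),None)
show('cardtop +y2',(188,196),(513,364));show('cardtop -y2',(70,192),(598,370))
E
```

```text
bar -y (array([587.2,  91.9,  64.4]), np.float64(4.270580230522296)) [592.7  92.6  72. ] [585.7  89.3  72. ]
bar +y (array([585.2, 329.2,  66.8]), np.float64(8.239768761265022)) [589.3 331.1  72. ] [583.1 324.1  72. ]
foot a [620.3 342.8  10. ]
foot b [624.9  82.2  10. ]
foot c [554.3  81.3  10. ]
foot d [549.9 338.4  10. ]
foot scene near -y (array([626.1,  83.8,   4.2]), np.float64(2.4665356636643745)) [629.8  84.1  10. ] [624.9  82.2  10. ]
foot near +y (array([621.7, 343.6,   0.2]), np.float64(2.776989488850933)) [627.6 337.7  10. ] [620.3 342.8  10. ]
wide pin c (bar at) [585.2 154.2  72. ]
wide handle top  [567.1 152.3 115. ]
wide jaw l [588.9 129.2  40. ]
wide hand L (array([600.8, 141.6, 158. ]), np.float64(48.99396626668222)) [567.  126.9 115. ] [612.3 171.3 115. ]
wide hand R (array([608.3, 140.4, 170.5]), np.float64(37.745616083676126)) [567.  176.1 115. ] [614.3 127.1 115. ]
narrow  [584.9 269.6  72. ]
lidfree -y (array([ 572.1, -279.5,  233.4]), np.float64(0.18691911269628417))
lidfree+y (array([588.2, -96.7, 227.6]), np.float64(4.894669919907024))
lidhinge -y (array([ 691.6, -295.8,   68.5]), np.float64(3.1051783397578876)) [ 694.2 -292.9   73. ] [ 690.8 -296.6   73. ]
lidhinge +y (array([ 711.1, -114.1,   68.7]), np.float64(8.429112425443591)) [ 713.7 -109.6   73. ] [ 710.1 -118.1   73. ]
box front(+x) base?-x rim [ 487.6 -273.6   70. ]
box -x +y [505.5 -91.2  70. ]
bottle top (array([728.9,  -0.2, 130.3]), np.float64(0.9182406580546845)) [728.7   0.3 130. ] [728.9  -0.6 130. ]
cardtop +y (array([ 683. , -201.3,  184.3]), np.float64(85.85819463653621))
cardtop -y
cardtop +y2 (array([ 692.1, -160.5,  182.5]), np.float64(4.626975660721499))
cardtop -y2 (array([ 683.5, -243.8,  185.1]), np.float64(1.5980766101386268))
```

The lid is hinged near (699,-204) with yaw about -0.1, open about 0.92 rad. The closed card top should be near (600,-194). The bar's middle is at (587,209), which puts the wide pin near (588,149,77). I'm going above the lid's free edge with the fingers shut.

Request:
servo_tool([
  [0,0,6,0,0,0,-1],
  [36.5,38.5,8,0,0,67.5,-1],
  [36.5,38.5,8,0,0,67.5,-1],
  [36.5,38.5,8,0,0,67.5,-1],
  [36.5,38.5,8,0,0,67.5,-1],
  [36.5,38.5,8,0,0,67.5,-1],
  [36.5,38.5,8,0,0,67.5,-1],
  [36.5,38.5,8,0,0,67.5,-1],
  [36.5,38.5,8,0,0,67.5,-1],
  [36.5,38.5,8,0,0,67.5,-1],
  [36.5,38.5,8,0,0,67.5,-1],
  [36.5,38.5,8,0,0,67.5,-1],
  [36.5,38.5,8,0,0,67.5,-1],
  [36.5,38.5,8,0,0,67.5,-1],
  [36.5,38.5,8,0,0,67.5,-1],
  [36.5,38.5,8,0,0,67.5,-1],
  [36.5,38.5,8,0,0,67.5,-1],
  [36.5,38.5,8,0,0,67.5,-1],
])

```text
t: 1.6
ee_pos: [602.7, -193.5, 302.3]
orientation: [-2.223, -2.219, 0.001]
ft_force: [-0.3, 0.3, -0.5]
width: 0.1
grasp_force: 0.0
```

Request:
servo_tool([
  [0,0,-4,0,0,0,-1],
  [0,0,-7,0,0,0,-1],
  [-0.3,0,-8,0,0,0,-1],
  [-1.0,0.1,-8.6,0,0,0,-1],
  [-1.8,0.2,-9.3,0,0,0,-1],
  [-2.5,0.2,-9.9,0,0,0,-1],
  [-3.1,0.3,-10.6,0,0,0,-1],
  [-3.7,0.4,-11.3,0,0,0,-1],
  [-4.3,0.4,-12.1,0,0,0,-1],
  [-4.8,0.5,-12.9,0,0,0,-1],
  [-5.3,0.5,-13.7,0,0,0,-1],
  [-5.8,0.6,-14.6,0,0,0,-1],
  [-6.2,0.6,-15.4,0,0,0,-1],
])

```text
t: 2.68
ee_pos: [540.9, -186.3, 147.6]
orientation: [-2.222, -2.22, 0.0]
ft_force: [1.0, 0.5, 2.3]
width: 0.7
grasp_force: 0.7
```

Request:
servo_tool([
  [-0.4,0,-0.9,0,0,0,-1],
  [-0.7,0.1,-1.8,0,0,0,-1],
  [-1.0,0.1,-2.7,0,0,0,-1],
  [-1.2,0.1,-3.6,0,0,0,-1],
  [-1.4,0.1,-4.5,0,0,0,-1],
  [-1.6,0.1,-5.4,0,0,0,-1],
  [-1.7,0.1,-6.2,0,0,0,-1],
])

```text
t: 3.27
ee_pos: [524.5, -185.6, 85.7]
orientation: [2.222, 2.22, 0.0]
ft_force: [1.0, -0.2, 0.7]
width: 0.6
grasp_force: 0.6
```

Request:
servo_tool([
  [0,0,-0.4,0,0,0,-1],
  [0,0,-0.8,0,0,0,-1],
  [0,0,-1.0,0,0,0,-1],
  [0,0,-1.1,0,0,0,-1],
  [0,0,-1.2,0,0,0,-1],
  [0,0,-1.2,0,0,0,-1],
  [0,0,-1.2,0,0,0,-1],
])

```text
t: 3.85
ee_pos: [524.3, -185.6, 76.6]
orientation: [-2.222, -2.22, 0.001]
ft_force: [-7.9, 1.9, 21.3]
width: 0.8
grasp_force: 11.0
```

```bash
python3 - <<'E'
from h import *
import pickle
s=cam('scene');t=cam('top')
pickle.dump((s,t),open('p2.pkl','wb'))
a=s['image'][170:270,195:360];b=t['image'][130:230,325:425]
A=cv2.resize(a[:, :, ::-1],None,fx=4.8,fy=4.8,interpolation=cv2.INTER_CUBIC)
B=cv2.resize(b[:, :, ::-1],None,fx=4,fy=4,interpolation=cv2.INTER_CUBIC)
cv2.imwrite('pics/c2.png',A)
print(ctrl.get_obs()['ft_force'])
E
```

```text
[-7.78312905  1.86258164 21.48161493]
```

View pics/c2.png

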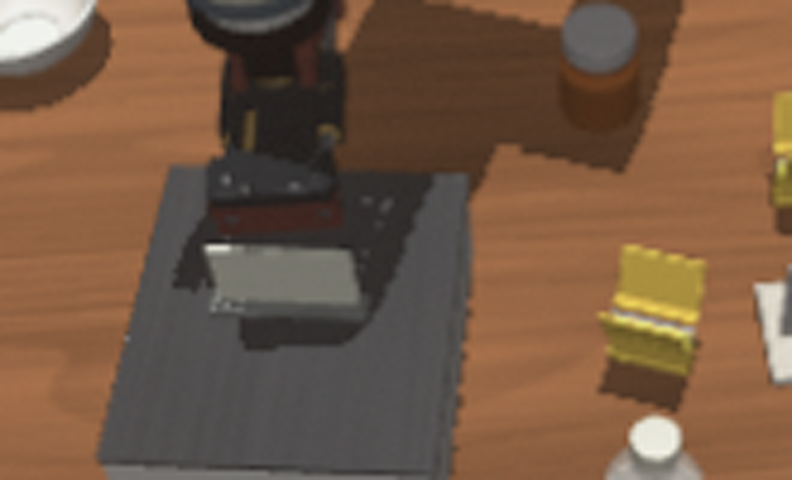

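The lid is closed: the TCP stopped at 76.6 mm with a firm stop, and the card stands upright with its top corners at crop (207,246) and (353,250). I'm lifting off and going above the wide clip.

Request:
servo_tool([
  [0,0,4,0,0,0,-1],
  [0,0,8,0,0,0,-1],
  [0,0,13,0,0,0,1],
  [6.4,33.5,13,0,0,0,1],
  [6.4,33.5,13,0,0,0,1],
  [6.4,33.5,13,0,0,0,1],
  [6.4,33.5,13,0,0,0,1],
  [6.4,33.5,13,0,0,0,1],
  [6.4,33.5,13,0,0,0,1],
  [6.4,33.5,13,0,0,0,1],
  [6.4,33.5,13,0,0,0,1],
  [6.4,33.5,13,0,0,0,1],
  [6.4,33.5,13,0,0,0,1],
  [6.4,33.5,13,0,0,0,1],
])

```text
t: 5.12
ee_pos: [588.3, 149.2, 204.4]
orientation: [2.221, 2.222, -0.001]
ft_force: [-0.7, -0.0, -0.4]
width: 76.8
grasp_force: 0.0
```

```bash
python3 - <<'E'
from h import *
import pickle
np.set_printoptions(precision=1,suppress=True)
s0,_=pickle.load(open('p2.pkl','rb'))
S=lambda x,y:(195+x/4.8-.4,170+y/4.8-.4)
for p in [(207,246),(353,250)]: print('card',onz(s0,*S(*p),132))
for p in [(168,168),(468,174),(100,463),(448,470)]: print('lid',onz(s0,*S(*p),76))
s=cam('scene');t=cam('top'); pickle.dump((s,t),open('p3.pkl','wb'))
a=s['image'][190:260,335:465]
cv2.imwrite('pics/c3.png',cv2.resize(a[:, :, ::-1],None,fx=6,fy=6,interpolation=cv2.INTER_CUBIC))
print(ctrl.get_obs()['ee_pos'],ctrl.get_obs()['width'])
for n,P in [('pin',(588,149,77)),('pinL',(588,124,77)),('pinR',(588,174,77)),('rack foot corner',(625,82,10)),('card',(600,-194,132))]: print(n,np.array(proj(s,P)))
E
```

```text
card [ 593.4 -230.4  132. ]
card [ 602.9 -150.7  132. ]
lid [ 489.3 -270.3   76. ]
lid [509.7 -88.7  76. ]
lid [ 691.6 -292.3   76. ]
lid [ 710.3 -106.3   76. ]
[588.3 147.9 204.5] 85.10107830353316
pin [378.7 221.7]
pinL [369.8 222.3]
pinR [387.6 221.1]
rack foot corner [355.  247.8]
card [251.5 221.9]
```

View pics/c3.png

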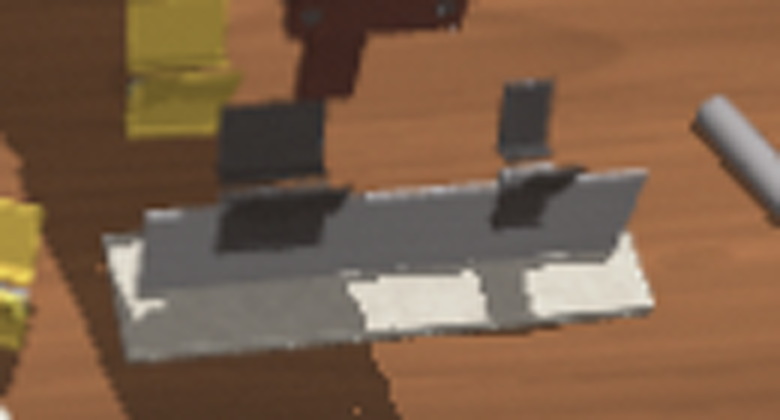

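Request:
servo_tool([
  [0,0.2,-4,0,0,0,1],
  [0,0.2,-8,0,0,0,1],
  [0,0.2,-10,0,0,0,1],
  [0,0.2,-11.4,0,0,0,1],
  [0,0.2,-11.4,0,0,0,1],
  [0,0.2,-11.4,0,0,0,1],
])

```text
t: 5.72
ee_pos: [588.3, 149.7, 90.3]
orientation: [-2.224, -2.218, 0.002]
ft_force: [-0.3, -0.4, 0.3]
width: 88.2
grasp_force: 0.0
```

Request:
servo_tool([
  [0,0,0,0,0,0,-1],
  [0,0,0,0,0,0,-1],
  [0,0,0,0,0,0,-1],
  [0,0,0,0,0,0,-1],
  [0,0,0,0,0,0,-1],
  [0,0,0,0,0,0,-1],
  [0,0,0,0,0,0,-1],
  [0,0,0,0,0,0,-1],
  [0,0,0,0,0,0,-1],
  [0,0,0,0,0,0,-1],
])

```text
t: 6.55
ee_pos: [591.1, 152.0, 93.2]
orientation: [2.22, 2.219, 0.007]
ft_force: [3.8, -1.1, 19.3]
width: 25.0
grasp_force: 15.4
```

Request:
servo_tool([
  [0,0,0.3,0,0,0,-1],
  [0,0,0.3,0,0,0,-1],
  [0,0,0.3,0,0,0,-1],
  [0,0,0.3,0,0,0,-1],
])

```text
t: 6.88
ee_pos: [588.3, 151.4, 93.5]
orientation: [-2.222, -2.22, 0.001]
ft_force: [-0.9, 0.4, 2.2]
width: 24.5
grasp_force: 30.0
```

Request:
servo_tool([
  [0,0,0.7,0,0,0,-1],
  [0,0,1.7,0,0,0,-1],
  [0,0,3,0,0,0,-1],
  [0,0,5,0,0,0,-1],
  [0,0,7,0,0,0,-1],
  [0,0,9,0,0,0,-1],
  [0,0,11,0,0,0,-1],
  [0,0,13,0,0,0,-1],
  [0,0,13,0,0,0,-1],
  [0,0,13,0,0,0,-1],
])

```text
t: 7.72
ee_pos: [589.5, 151.6, 225.6]
orientation: [2.221, 2.219, 0.005]
ft_force: [-0.4, -0.1, -1.2]
width: 25.1
grasp_force: 30.0
```

```bash
python3 - <<'E'
from h import *
s=cam('scene'); a=s['image'][130:260,320:470]
cv2.imwrite('pics/c4.png',cv2.resize(a[:, :, ::-1],None,fx=4,fy=4,interpolation=cv2.INTER_CUBIC))
o=ctrl.get_obs();print(o['ee_pos'],o['width'],o['grasp_force'],o['ft_force'])
p=o['ee_pos']
for dz in (0,-13,-43): print(dz,[np.round(proj(s,p+np.array([0,y,dz])),1) for y in(-25,0,25)])
E
```

```text
[588.58594676 151.36063124 224.09288974] 24.21742669566989 29.99429762363434 [-0.92741343  0.08382022 -1.04333175]
0 [array([376.7, 187. ]), array([386.7, 186.3]), array([396.7, 185.7])]
-13 [array([376.1, 190.5]), array([386. , 189.8]), array([395.9, 189.2])]
-43 [array([374.8, 198.2]), array([384.5, 197.6]), array([394.1, 197. ])]
```

View pics/c4.png

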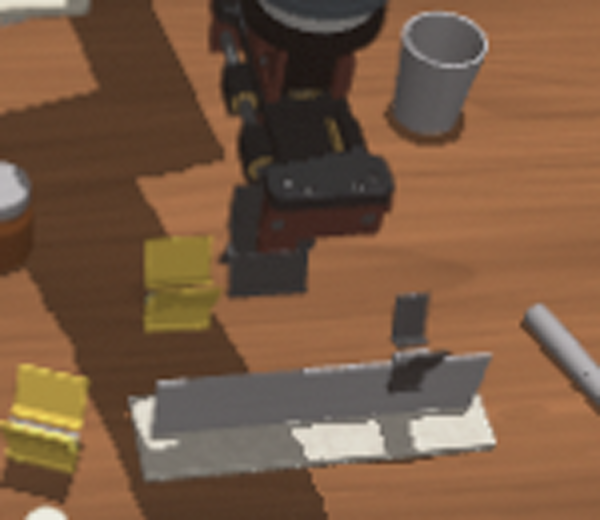

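The clip is held upright and squeezed (width 24.5, 30 N), with its jaw bottom at crop (229–307, 297). The narrow clip hasn't moved. I'm carrying it above the card.

Request:
servo_tool([
  [0.1,-2,0,0,0,-1,-1],
  [0.3,-5,0,0,0,-2,-1],
  [0.4,-8.5,0,0,0,-3,-1],
  [0.5,-12,0,0,0,-4,-1],
  [0.6,-15.5,0,0,0,-5,-1],
  [0.7,-19,0,0,0,-5.7,-1],
  [0.8,-22.5,0,0,0,-5.7,-1],
  [0.9,-26,0,0,0,-5.7,-1],
  [1.0,-29.5,0,0,0,-5.7,-1],
  [1.2,-32,0,0,0,-5.7,-1],
  [1.2,-34,0,0,0,-5.7,-1],
  [1.2,-34.5,0,0,0,-5.7,-1],
  [1.2,-34.5,0,0,0,-5.7,-1],
  [1.2,-34.5,0,0,0,-5.7,-1],
  [1.2,-34.5,0,0,0,-5.7,-1],
])

```text
t: 9.02
ee_pos: [600.3, -192.3, 223.0]
orientation: [-2.328, -2.107, 0.001]
ft_force: [-0.2, 0.6, -0.4]
width: 24.8
grasp_force: 30.0
```

Request:
servo_tool([
  [0,0,-1,0,0,0,-1],
  [0,0,-2,0,0,0,-1],
  [0,0,-3,0,0,0,-1],
  [0,0,-3,0,0,0,-1],
  [0,0,-3,0,0,0,-1],
])

```text
t: 9.43
ee_pos: [600.0, -193.0, 192.3]
orientation: [-2.328, -2.106, 0.002]
ft_force: [0.0, -1.5, -0.8]
width: 24.2
grasp_force: 30.0
```

```bash
python3 - <<'E'
from h import *
import pickle
s=cam('scene'); t=cam('top'); pickle.dump((s,t),open('p5.pkl','wb'))
a=s['image'][165:265,185:335]
cv2.imwrite('pics/c5.png',cv2.resize(a[:, :, ::-1],None,fx=5.3,fy=5.3,interpolation=cv2.INTER_CUBIC))
o=ctrl.get_obs();print(o['ee_pos'],o['width'],o['grasp_force'],o['ft_force'])
p=o['ee_pos']
c,q=np.cos(-.1),np.sin(-.1)
for n,P in [('tipb',(14,0,-46)),('tipb-',(14,-25,-46)),('tipb+',(14,25,-46)),('tipa',(-14,0,-46)),('pin',(0,0,-16))]:
    w=p+np.array([c*P[0]-q*P[1],q*P[0]+c*P[1],P[2]]);u=np.array(proj(s,w)); print(n,w.round(1),((u-[185,165]+.4)*5.3).round())
E
```

```text
[ 600.82345517 -193.5234794   193.62441583] 24.666180694701183 29.994338750839233 [ 0.37639795 -0.03911178 -0.9970823 ]
tipb [ 614.8 -194.9  147.6] [347. 309.]
tipb- [ 612.3 -219.8  147.6] [295. 309.]
tipb+ [ 617.2 -170.   147.6] [398. 310.]
tipa [ 586.9 -192.1  147.6] [355. 263.]
pin [ 600.8 -193.5  177.6] [341. 248.]
```

View pics/c5.png

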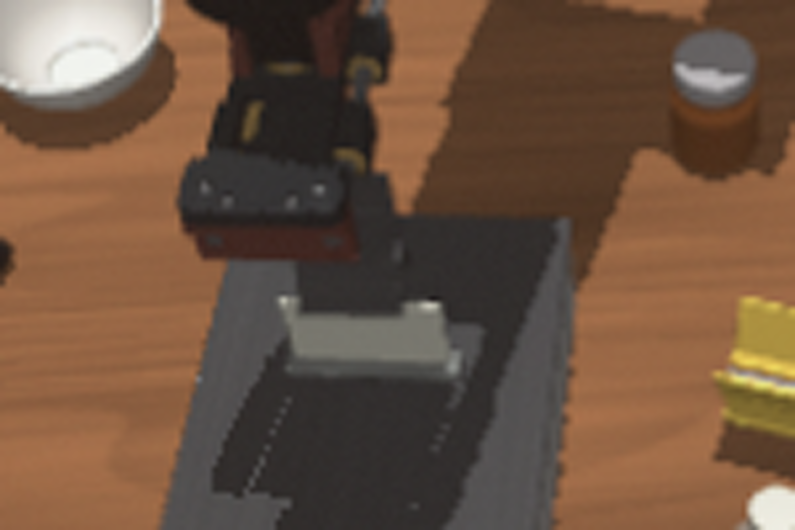

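Request:
servo_tool([
  [-0.2,0,0,0,0,0,-1],
  [-0.2,0,-0.7,0,0,0,-1],
  [-0.2,0,-1.4,0,0,0,-1],
  [-0.2,0,-2.1,0,0,0,-1],
  [-0.2,0,-2.7,0,0,0,-1],
  [-0.2,0,-3.1,0,0,0,-1],
  [-0.2,0,-3.1,0,0,0,-1],
  [-0.2,0,-3.1,0,0,0,-1],
  [-0.2,0,-3.1,0,0,0,-1],
  [-0.2,0,-3.1,0,0,0,-1],
])

```text
t: 10.37
ee_pos: [598.9, -193.7, 163.0]
orientation: [2.33, 2.107, 0.0]
ft_force: [-0.6, -0.3, 0.0]
width: 24.5
grasp_force: 30.0
```

```bash
python3 - <<'E'
from h import *
s=cam('scene')
a=s['image'][185:250,205:305]
cv2.imwrite('pics/c6.png',cv2.resize(a[:, :, ::-1],None,fx=8,fy=8,interpolation=cv2.INTER_CUBIC))
o=ctrl.get_obs();print(o['ee_pos'],o['width'],o['grasp_force'],o['ft_force'],o['moment'])
p=o['ee_pos']
c,q=np.cos(-.1),np.sin(-.1)
for n,P in [('tipb',(14,0,-46)),('tipb-',(14,-25,-46)),('tipb+',(14,25,-46)),('tipa',(-14,0,-46))]:
    w=p+np.array([c*P[0]-q*P[1],q*P[0]+c*P[1],P[2]]);u=np.array(proj(s,w)); print(n,w.round(1),((u-[205,185]+.4)*8).round())
for P in [(597,-192,132),(598,-192,117),(610,-192,117),(614,-192,117)]:print(P,((np.array(proj(s,P))-[205,185]+.4)*8).round())
E
```

```text
[ 598.94834371 -193.69246741  163.05750923] 24.51966805187138 29.994338750839233 [ 0.8009661   0.32505632 -0.99935539] [-0.03652043 -0.11313418 -0.04754574]
tipb [ 612.9 -195.1  117.1] [378. 358.]
tipb- [ 610.4 -220.   117.1] [302. 357.]
tipb+ [ 615.4 -170.2  117.1] [453. 359.]
tipa [ 585.  -192.3  117.1] [389. 289.]
(597, -192, 132) [382. 291.]
(598, -192, 117) [389. 320.]
(610, -192, 117) [387. 350.]
(614, -192, 117) [387. 360.]
```

View pics/c6.png

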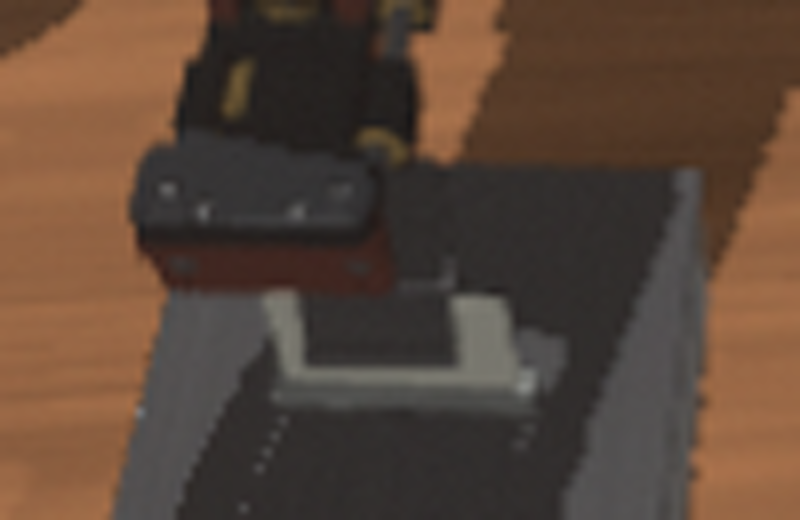

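The clip sits astride the card, with the front jaw at crop (303–458, 365) and the card spanning (265–510) along its top edge. It is centred to about 3 mm, and the wrist reads no contact force. I'm handing in.

```bash
python3 -c "
from workcell import ctrl
print(ctrl.close_job())"
```

```text
the job is handed in; nothing more can be done
None
```

The lid is closed and the wide clip is held squeezed open astride the middle of the card's top edge. No contact force showed at the wrist and I saw nothing else moved; I handed the job in at about 10.5 s, but no verdict came back.

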